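# Switch on the machine with its interlock key

### The arm

A 7-joint arm with a two-finger parallel gripper is mounted at the origin on the work surface. World frame = base frame: x ahead of the robot, y to its left, z up, the work surface at z = 0. Lengths are in m, angles in rad, forces in N, time in s.
With the tool pointing down it reaches from about 0.35 to 0.9 m from the base axis. Payload 19.9 kg.
Tool frame: the origin (TCP) lies at the very end of the fingers, on their centre line; the grasp point (between the pads) lies 19 mm behind it (r.grasp_offset is the distance from the TCP to the grasp point, in m); y points along the fingers, z is the direction in which the jaws open and shut, and the axes are right-handed (so a half turn about y gives the same grasp; the last joint's range is limited). The gripper opens to 85 mm and grips with 20 to 120 N. Pads are 22 mm wide; open, the fingers measure 114 mm over their backs; the gripper's body (76 mm by 85 mm) begins 54 mm behind the grasp point. The pads swing forward as they close: fully open they stand 13 mm farther back than shut.
Start: joints at [1.194, 0.417, -0.01, 1.614, 0.005, 1.111, -0.053], TCP at [0.205, -0.59, 0.231] pointing down, gripper open.
Joint ranges: [-2.81, 2.81], [-0.39, 2.02], [-1.27, 1.25], [0.06, 2.57], [-1.19, 4.33], [0.19, 2], [-2.82, 2.82]. Speed limits (rad/s): [1.89, 1.89, 2.39, 2.39, 3.01, 3.01, 3.01].

### API

Orientations are given as a unit quaternion [w, x, y, z].
In Python, from bench import r gives the robot as it stands.
- The arm moves only by the tool step_arm, never from a script. Its argument "series" is a list of rows, each a list of 7 numbers: the shift along the tool's x, y, z in cm, then the turn, a rotation vector about the tool's x, y, z in degrees, then the finger opening in cm, from 0 to 8.54. In form: [[dx, dy, dz, wx, wy, wz, gripper], ...]. A call has 1 to 20 rows; each row is the pose to reach, as a shift and turn from the pose commanded when the call began, along the tool's axes at that moment; what a row does not reach only later rows make up. A row lasts 1/8 s, in which the tool goes at most 62.5 mm and 10.7 degrees, less where a joint would pass 70% of its speed; a pose out of reach is approached as far as the arm can. A call with a gripper value outside its range is refused whole. The fingers move at their own pace and stop on an object; "force" is the grip in N (left out, the last holds). Time passes only in rows, so rows that repeat a pose let the fingers close. It gives the time, the measured TCP pose, the force and the opening at its end, in the units of the state.
- r.sense(): the state, without advancing time (a new reading comes with each control period).
- r.capture(name): name is "scene" or "top"; returns a dict with "pixels" (480x640x3 uint8, red, green, blue), "mtx" (3x3 intrinsics, pixels), "cam_to_world" (4x4, takes a point from camera to world coordinates). Camera axes: x right, y down, z forward; pixel columns grow to the right and rows downward; lengths in m; the calibration is good to about 2 mm. A picture is of the moment at which its call begins. There is no depth.
- r.finish_job(): hands the job in, once; it reports no verdict.
The state is a dict: "clock": time; "joint_pos": joint angles; "joint_velocities": joint speeds; "effort": joint torques, N m; "tcp_pos": TCP position; "tool_rot": TCP orientation; "contact_force": force on the tool from outside, world axes, zero at the start; "ft_torque": the same for the moment, N m; "opening": opening from 0.0 (shut) to 1.0 (fully open).
Only numpy, scipy, OpenCV 4.12 (cv2) and the standard library are available. Lean on these libraries where they do the work, as an engineer would, in place of code of your own. Each camera call takes 0.05 s, during which the arm holds its last target.

### The job

Switch the machine on with its red key: take the key with the red head out of the key rack, push it fully home into the steel lock cylinder that has the red collar, then turn it clockwise (seen from above) as far as it goes, to the green mark. Let go and leave the key standing in the lock, with the lock turned on.

Things in the scene. Friction and masses are not known exactly. Their poses are not given: they have to be found in the camera images.
- key_red_grip (a point): Red-headed key, upright in a rack 40 mm high; blue and yellow keys stand 75 mm off along x. Point: grip spot in the head, which is 36 (x) x 14 (y) mm and reaches 28 mm below, 22 above it; grip across y. Below it: flange 44 dia x 4 mm, underside 32 mm below the point and resting on the rack; blade 24 (x) x 8 (y) x 30 mm, its end 62 mm below, in the rack's slot. z up. 0.15 kg. Half a turn fits too.
- lock_red_slot (a point): Slot mouth's centre on top of the steel cylinder, 60 mm dia, of the lock with the red collar (100 mm square grey box; a blue-collared twin is near); 68 mm above the bench. z up, x along the slot; turns with the cylinder. Slot 32 (x) x 15 (y) mm, 34 deep: the blade has 4 and 3.5 mm play each way, 15 degrees in yaw. Key home: flange on the cylinder's top, grip point 32 mm above this one.
- lock_red (a joint): Turn of that lock's cylinder in rad, growing clockwise seen from above: 0 is off, 1.05 (60 degrees, a hard stop, white pointer at the green mark) is on. It starts between 0 and 0.15, turns with 0.1 N m of friction and stays where it is left.
Not all that is in view belongs to the job. Leave any orange or turquoise look-alike of the part that bears key_red_grip alone.

How it is judged:
By the outcome, as a careful person would: the job done as asked, in the order asked, and still so for the second after the job is handed in, with the robot touching nothing.
It also fails if it takes over 48 s, if anything falls off the work surface, if the arm or the gripper's body presses on something with over 40 N, if the wrist force passes 120 N, or if a joint passes its speed limit or range.

## Working session

There is one attempt and no reset: what is moved stays moved. The work goes in short steps, Python scripts to look and compute and a tool call to move; the robot and the scene stay as the last step left them, time stands still between calls to the robot, and variables do not carry over. Pictures are saved under pics/ and viewed, and the job is handed in when it is done.

Besides the shell and the picture viewer there is one more tool, called as name(argument=value, ...), one argument or row to a line, values as JSON. step_arm: Moves the arm, as the interface text tells. Its arguments: {"type":"object","properties":{"series":{"type":"array"},"force":{"type":"number"}},"required":["series"]}

```bash
mkdir -p pics; ls; python3 - <<'E'
from bench import r
import cv2,numpy as np
s=r.sense()
print(s)
for n in ("scene","top"):
    c=r.capture(n); cv2.imwrite(f"pics/{n}0.png",c["pixels"][:,:,::-1]); np.savez(f"pics/{n}0.npz",**c)
    print(n,c["mtx"].tolist(),np.round(c["cam_to_world"],4).tolist())
E
```

```text
pics
{'clock': 0.0, 'joint_pos': array([ 1.19445794,  0.41798437, -0.01029688,  1.61417936,  0.0046762 ,
        1.11069549, -0.05301699]), 'joint_velocities': array([ 0.00223388, -0.00196916,  0.00017477, -0.00069623,  0.0011584 ,
       -0.00016913, -0.00019093]), 'effort': array([-1.48622046e-03, -8.64433265e+01,  6.78271540e-01, -4.34892833e+01,
        1.91058655e-02,  7.47710030e-03, -1.08298113e-05]), 'tcp_pos': array([ 0.20526257, -0.58996086,  0.23065162]), 'tool_rot': array([ 0.11772358, -0.11792099,  0.69764951, -0.69679334]), 'contact_force': array([0.14727115, 0.70820424, 0.78880331]), 'ft_torque': array([ 0.00831078, -0.01273303, -0.01786477]), 'opening': 1.0011504667876896}
scene [[573.7344876663926, 0.0, 308.3501537978915], [0.0, 573.7344876663926, 233.83316734320837], [0.0, 0.0, 1.0]] [[0.7994, 0.4618, -0.3842, 0.9361], [0.6007, -0.6227, 0.5014, -0.5352], [-0.0077, -0.6317, -0.7752, 0.8726], [0.0, 0.0, 0.0, 1.0]]
top [[545.7656130856469, 0.0, 314.8212296743278], [0.0, 545.7656130856469, 246.70213803385982], [0.0, 0.0, 1.0]] [[-0.0039, -0.9962, 0.0869, 0.4343], [-0.9999, 0.0029, -0.012, -0.0131], [0.0117, -0.0869, -0.9961, 0.9066], [0.0, 0.0, 0.0, 1.0]]
```

View pics/scene0.png

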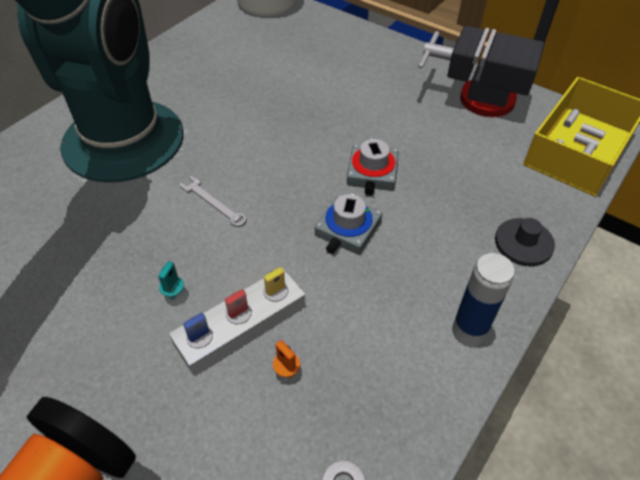

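View pics/top0.png

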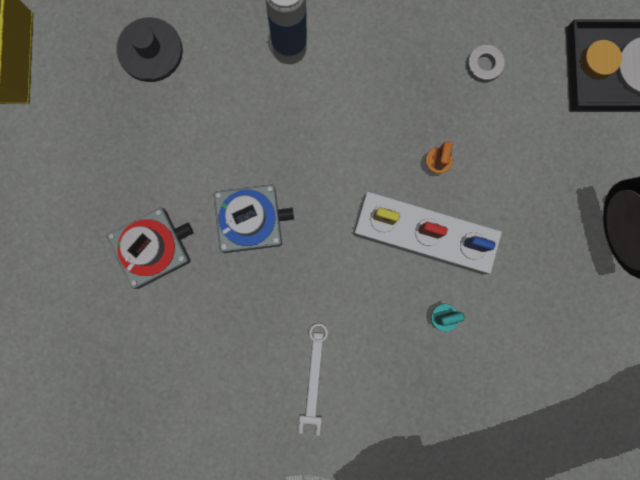

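The scene view shows the rack with its blue (196,326), red (236,303) and yellow (275,281) keys, plus loose turquoise and orange look-alikes. The red lock is at (374,155) and the blue one at (349,213). In the top view, the red key is at (433,229) and the red-collared lock at (140,245). I'll confirm both in enlarged crops.

```bash
python3 - <<'E'
import cv2,numpy as np
t=cv2.imread("pics/top0.png"); s=cv2.imread("pics/scene0.png")
z=lambda im,x,y,w,h,f: cv2.resize(im[y:y+h,x:x+w],None,fx=f,fy=f,interpolation=cv2.INTER_CUBIC)
a=z(t,100,200,100,75,4); b=z(t,383,192,100,75,4); c=z(s,335,130,100,75,4); d=z(s,195,265,100,75,4)
cv2.imwrite("pics/crop0.png",np.vstack([np.hstack([a,b]),np.hstack([c,d])]))
E
```

```text
(no output)
```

View pics/crop0.png

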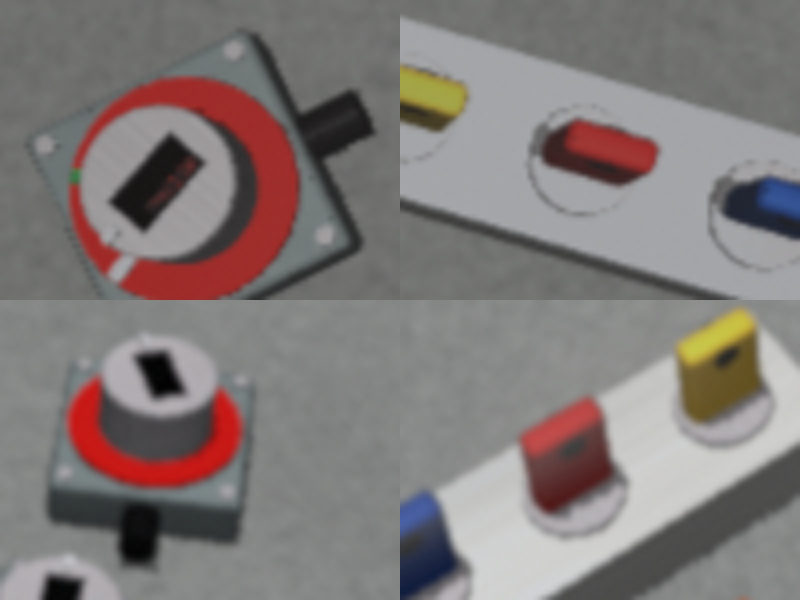

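```bash
cat > h.py <<'E'
import cv2,numpy as np
def ray(c,uv,z):
    K,T=c["mtx"],c["cam_to_world"]; d=T[:3,:3]@np.linalg.inv(K)@np.array([uv[0],uv[1],1.])
    o=T[:3,3]; return o+d*(z-o[2])/d[2]
def proj(c,P):
    T=np.linalg.inv(c["cam_to_world"]); p=T[:3,:3]@np.asarray(P)+T[:3,3]; p=c["mtx"]@p; return p[:2]/p[2]
def pts(c,mask,box,z):
    x0,y0,x1,y1=box; m=np.zeros(mask.shape,np.uint8); m[y0:y1,x0:x1]=mask[y0:y1,x0:x1]
    n,l,s,ce=cv2.connectedComponentsWithStats(m); k=1+np.argmax(s[1:,4]); ys,xs=np.where(l==k)
    W=np.array([ray(c,(x,y),z)[:2] for x,y in zip(xs,ys)]); return W,s[k],ce[k]
def rect(W):
    (c,s,a)=cv2.minAreaRect((W*1000).astype(np.float32)); 
    if s[0]<s[1]: s=s[::-1]; a+=90
    return np.round(c,1),np.round(s,1),round((a+90)%180-90,1)
E
python3 - <<'E'
from h import *
for n,kb,lb in (("top",(415,215,452,245),(122,228,162,262)),("scene",(222,285,252,306),(365,139,388,158))):
    c=dict(np.load(f"pics/{n}0.npz")); p=c["pixels"].astype(int); R,G,B=p[...,0],p[...,1],p[...,2]
    for th in (120,140,160):
        m=((R>th)&(G<R*0.5)).astype(np.uint8)
        W,s,ce=pts(c,m,kb,0.094); print(n,th,"keytop",rect(W),s,ce,W.mean(0))
    for th in (60,90):
        m=((p.max(2)<th)).astype(np.uint8)
        W,s,ce=pts(c,m,lb,0.068); print(n,"slot",rect(W),s,ce,W.mean(0))
E
```

```text
top 120 keytop (array([ 532.7, -204.6]), array([32.3, 11.4]), 73.0) [425 223  22  12 158] [435.58227848 228.18987342] [ 0.53254612 -0.20457426]
top 140 keytop (array([ 532.6, -205.1]), array([31.3,  9.9]), 73.0) [426 223  21  11 136] [436.00735294 228.14705882] [ 0.53260911 -0.20521639]Traceback (most recent call last):
  File "<stdin>", line 6, in <module>
  File "h.py", line 9, in pts
    n,l,s,ce=cv2.connectedComponentsWithStats(m); k=1+np.argmax(s[1:,4]); ys,xs=np.where(l==k)
                                                      ~~~~~~~~~^^^^^^^^^
    return _wrapfunc(a, 'argmax', axis=axis, out=out, **kwds)
    return bound(*args, **kwds)
ValueError: attempt to get argmax of an empty sequence
```

```bash
python3 - <<'E'
from h import *
for n,kb,lb,ths in (("top",(415,215,452,245),(124,230,158,258),(100,120)),("scene",(222,285,252,306),(365,139,388,158),(150,170,185))):
    c=dict(np.load(f"pics/{n}0.npz")); p=c["pixels"].astype(int); R,G,B=p[...,0],p[...,1],p[...,2]
    for th in ths:
        m=((R>th)&(G<R*0.5)).astype(np.uint8)
        W,s,ce=pts(c,m,kb,0.094); print(n,th,"keytop",rect(W),s,ce,W.mean(0))
    for th in (60,90):
        m=((p.max(2)<th)).astype(np.uint8)
        W,s,ce=pts(c,m,lb,0.068); print(n,"slot",rect(W),s,ce,W.mean(0))
    # cylinder top circle as a check is projected later; rack via white
    c0=c
# overlay check
def draw(n,kc,ka,lc,la):
    c=dict(np.load(f"pics/{n}0.npz")); im=cv2.resize(c["pixels"][:,:,::-1],None,fx=4,fy=4,interpolation=cv2.INTER_CUBIC)
    def poly(P,col):
        q=np.array([(proj(c,x)+.5)*4 for x in P]).astype(np.int32); cv2.polylines(im,[q],True,col,1)
    def rc(ce,a,w,h,z):
        a=np.radians(a);u=np.array([np.cos(a),np.sin(a)]);v=np.array([-u[1],u[0]])
        return [np.r_[np.array(ce)+sx*u*w/2+sy*v*h/2,z] for sx,sy in((1,1),(1,-1),(-1,-1),(-1,1))]
    circ=lambda ce,r,z:[np.r_[ce[0]+r*np.cos(t),ce[1]+r*np.sin(t),z] for t in np.linspace(0,6.28,40)]
    poly(rc(kc,ka,.036,.014,.094),(0,255,0)); poly(circ(kc,.022,.044),(255,255,0))
    poly(rc(lc,la,.032,.015,.068),(0,255,0)); poly(circ(lc,.030,.068),(255,255,0))
    o=[]
    for q in (proj(c,[*kc,.08]),proj(c,[*lc,.068])):
        x,y=(q*4).astype(int); o.append(im[y-150:y+150,x-200:x+200])
    return np.hstack(o)
cv2.imwrite("pics/ov0.png",np.vstack([draw(n,(.5326,-.2048),73,(.4435,.3075),-45) for n in("top","scene")]))
E
```

```text
top 100 keytop (array([ 532.6, -204.1]), array([33.4, 12. ]), 73.0) [424 223  23  12 169] [435.31360947 228.30769231] [ 0.53236894 -0.20416521]
top 120 keytop (array([ 532.7, -204.6]), array([32.3, 11.4]), 73.0) [425 223  22  12 158] [435.58227848 228.18987342] [ 0.53254612 -0.20457426]
top slot (array([510.7, 247.4]), array([33.6, 16.7]), -40.7) [128 234  22  23 212] [138.02358491 245.10377358] [0.5106616  0.24851499]
top slot (array([510.6, 247.4]), array([35.1, 18.2]), -40.2) [128 234  23  24 271] [138.75645756 245.18081181] [0.51053968 0.24738967]
scene 150 keytop (array([ 533.3, -206.3]), array([31.3, 10.4]), 73.8) [226 290  19  14 109] [234.68807339 296.58715596] [ 0.5332465  -0.20630172]
scene 170 keytop (array([ 532.6, -205.7]), array([30. ,  8.7]), 73.6) [226 291  18  12  88] [234.43181818 296.28409091] [ 0.53253099 -0.20611829]
scene 185 keytop (array([ 532.9, -206.3]), array([26.5,  5.1]), 71.6) [227 292  16  10  45] [234.15555556 296.6       ] [ 0.53257565 -0.20684221]
scene slot (array([509.8, 247.8]), array([29.2, 14.8]), -38.4) [370 143  10  11  72] [374.47222222 148.25      ] [0.51012574 0.24782604]
scene slot (array([509.8, 248.4]), array([32.7, 16.8]), -40.5) [369 143  12  11  90] [374.52222222 148.1       ] [0.50995535 0.24827326]
```

View pics/ov0.png

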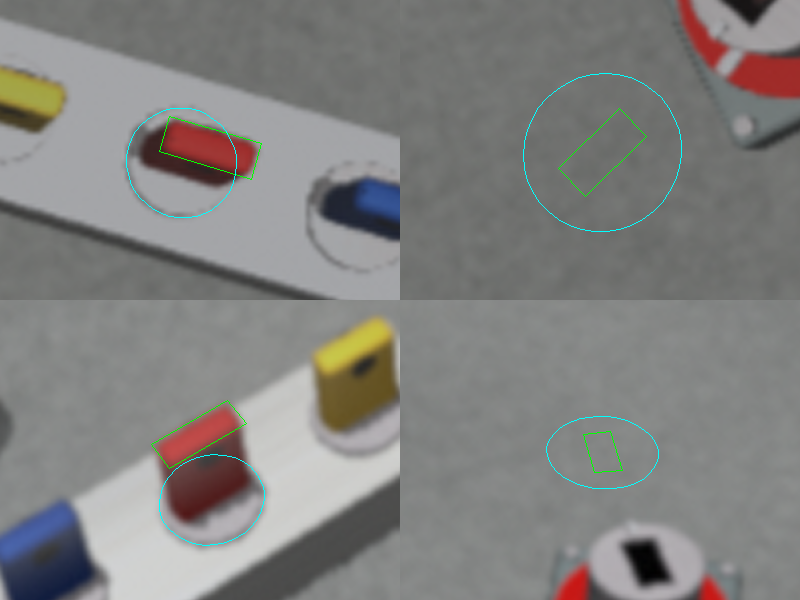

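```bash
cat >> h.py <<'E'
def draw(c,kc,ka,lc,la,dz=0):
    im=cv2.resize(c["pixels"][:,:,::-1],None,fx=4,fy=4,interpolation=cv2.INTER_CUBIC)
    def poly(P,col):
        q=np.array([proj(c,x)*4+1.5 for x in P]).round().astype(np.int32); cv2.polylines(im,[q],True,col,1)
    def rc(ce,a,w,h,z):
        a=np.radians(a);u=np.array([np.cos(a),np.sin(a)]);v=np.array([-u[1],u[0]])
        return [np.r_[np.array(ce)+sx*u*w/2+sy*v*h/2,z] for sx,sy in((1,1),(1,-1),(-1,-1),(-1,1))]
    circ=lambda ce,r,z:[np.r_[ce[0]+r*np.cos(t),ce[1]+r*np.sin(t),z] for t in np.linspace(0,6.28,40)]
    poly(rc(kc,ka,.036,.014,.094+dz),(0,255,0)); poly(circ(kc,.022,.044+dz),(255,255,0))
    poly(rc(lc,la,.032,.015,.068),(0,255,0)); poly(circ(lc,.030,.068),(255,255,0))
    o=[]
    for q in (proj(c,[*kc,.08+dz]),proj(c,[*lc,.068])):
        x,y=(q*4).astype(int); o.append(im[max(y-150,0):,max(x-200,0):][:300,:400])
    return np.hstack(o)
E
python3 - <<'E'
from h import *
cv2.imwrite("pics/ov1.png",np.vstack([draw(dict(np.load(f"pics/{n}0.npz")),(.5315,-.2053),73.3,(.5103,.2477),-40.5) for n in("top","scene")]))
from scipy.spatial.transform import Rotation as R
from bench import r
s=r.sense(); q=s["tool_rot"]; print(R.from_quat(q[[1,2,3,0]]).as_matrix().round(3))
E
```

```text
[[-0.944 -0.     0.329]
 [-0.329  0.001 -0.944]
 [ 0.    -1.    -0.001]]
```

View pics/ov1.png

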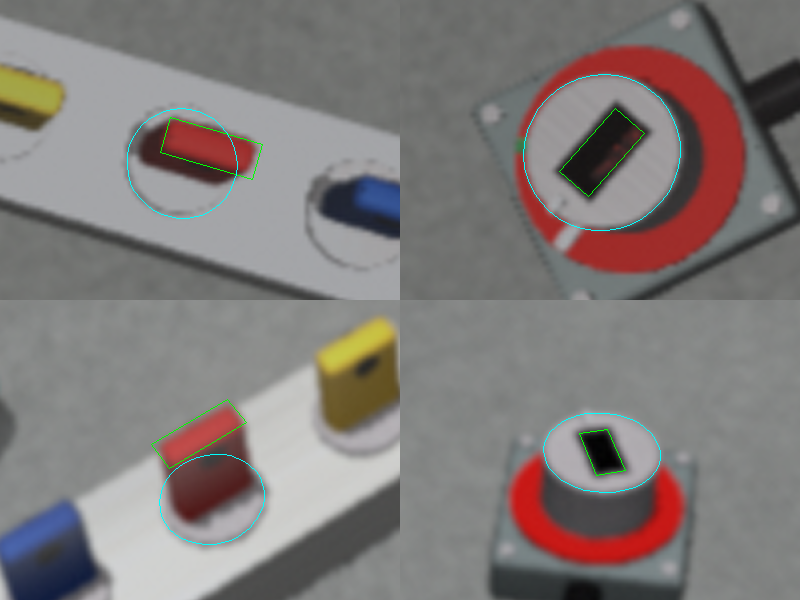

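```bash
cat >> h.py <<'E'
from scipy.spatial.transform import Rotation as Ro
def go(s,xyz,yaw):
    "row to tool-down pose with tool z at yaw (deg)"
    q=s["tool_rot"]; R0=Ro.from_quat(q[[1,2,3,0]]).as_matrix()
    a=np.radians(yaw); z=np.array([np.cos(a),np.sin(a),0]); y=np.array([0,0,-1.]); R1=np.c_[np.cross(y,z),y,z]
    return np.round(np.r_[R0.T@(np.array(xyz)-s["tcp_pos"])*100, np.degrees(Ro.from_matrix(R0.T@R1).as_rotvec())],2)
def yaw(s):
    q=s["tool_rot"]; R0=Ro.from_quat(q[[1,2,3,0]]).as_matrix(); return np.degrees(np.arctan2(R0[1,2],R0[0,2]))
E
python3 - <<'E'
from h import *
from bench import r
print(go(r.sense(),(.5315,-.205,.16),-16.8))
E
```

```text
[-4.346e+01  7.100e+00 -2.563e+01  6.000e-02 -5.402e+01 -3.000e-02]
```

step_arm(
  series=[
    [-4.5,0,-2.6,0,-6,0,6],
    [-9,0.5,-5.2,0,-14,0,6],
    [-14,1,-8.2,0,-22,0,6],
    [-19,2,-11.2,0,-30,0,6],
    [-24,3,-14.2,0,-38,0,6],
    [-29,4,-17.1,0,-46,0,6],
    [-34,5,-20.1,0,-52,0,6],
    [-38.5,6,-22.7,0,-54,0,6],
    [-42,7,-24.8,0,-54,0,6],
    [-43.4,7.1,-25.6,0,-54,0,6],
    [-43.4,7.1,-25.6,0,-54,0,6],
    [-43.4,7.1,-25.6,0,-54,0,6],
    [-43.4,7.1,-25.6,0,-54,0,6],
  ],
  force=60,
)

```text
clock: 1.72
tcp_pos: [0.5305, -0.2072, 0.1605]
tool_rot: [-0.421, 0.421, -0.568, 0.568]
contact_force: [0.3, -0.7, 0.2]
opening: 0.704
```

```bash
python3 - <<'E'
from h import *
from bench import r
s=r.sense();print(s["clock"],s["tcp_pos"],yaw(s),s["opening"],s["joint_pos"].round(2),np.abs(s["joint_velocities"]).max()); print(go(s,(.5315,-.205,.053),-16.8))
for n in("top","scene"):
    c=r.capture(n);p=(proj(c,[.53,-.205,.1])).astype(int); im=c["pixels"][:,:,::-1]
    x,y=max(p[0]-90,0),max(p[1]-80,0); cv2.imwrite(f"pics/b_{n}.png",cv2.resize(im[y:y+150,x:x+180],None,fx=3,fy=3)); print(x,y)
E
python3 -c "
import cv2,numpy as np
cv2.imwrite('pics/b.png',cv2.resize(np.hstack([cv2.imread('pics/b_top.png'),cv2.imread('pics/b_scene.png')]),(800,333)))"
```

```text
1.725 [ 0.53049283 -0.20720285  0.16048316] -16.92802576680592 0.7041588631793474 [ 0.61  0.42 -0.37  1.81  0.18  0.94 -0.13] 0.0036375339173217655
[-0.25 10.75  0.03 -0.   -0.13  0.03]
346 149
143 212
```

View pics/b.png

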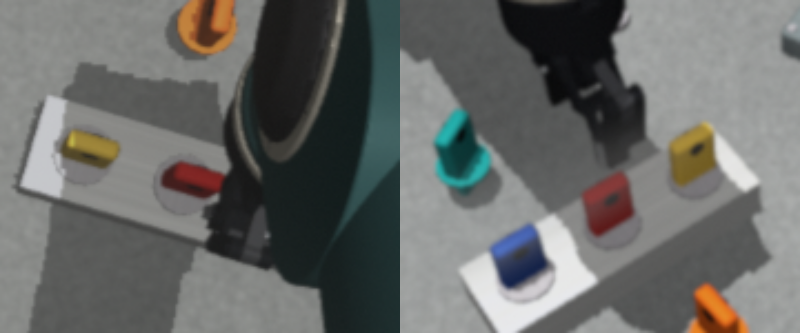

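The open fingers are above the red key and the rack is undisturbed. Next I descend and grip.

step_arm(
  series=[
    [-0.2,3,0,0,0,0,6],
    [-0.2,6,0,0,0,0,6],
    [-0.2,8.5,0,0,0,0,6],
    [-0.2,10,0,0,0,0,6],
    [-0.2,10.7,0,0,0,0,6],
    [-0.2,10.7,0,0,0,0,6],
    [-0.2,10.7,0,0,0,0,6],
  ],
)

```text
clock: 2.7
tcp_pos: [0.5321, -0.2041, 0.054]
tool_rot: [-0.422, 0.421, -0.567, 0.568]
contact_force: [-0.2, 0.3, 0.1]
opening: 0.702
```

```bash
python3 - <<'E'
from h import *
from bench import r
s=r.sense();print(s["clock"],s["tcp_pos"],yaw(s),s["contact_force"]); print(go(s,(.5315,-.205,.053),-16.8))
c=r.capture("scene");p=(proj(c,[.53,-.205,.1])).astype(int); im=c["pixels"][:,:,::-1]
x,y=max(p[0]-80,0),max(p[1]-60,0); cv2.imwrite("pics/c.png",cv2.resize(im[y:y+120,x:x+160],None,fx=4,fy=4))
E
```

```text
2.7 [ 0.53214131 -0.20414607  0.05403791] -16.820684044126867 [-0.22290617  0.3371822   0.0687166 ]
[ 0.1   0.1  -0.04 -0.06 -0.02  0.  ]
```

View pics/c.png

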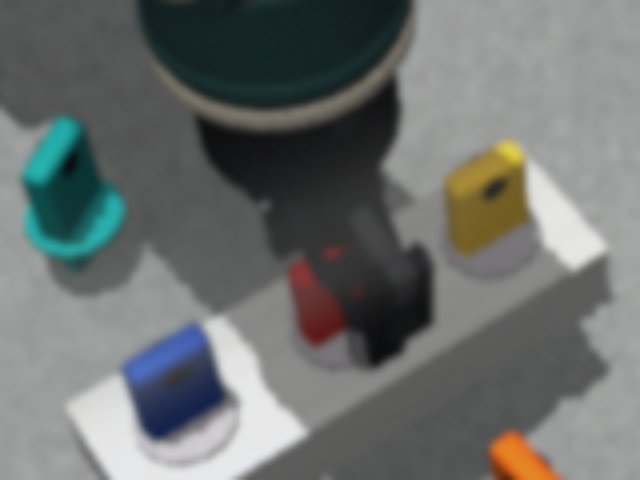

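step_arm(
  series=[
    [0,0.05,0,0,0,0,2.5],
    [0,0.05,0,0,0,0,0.5],
    [0,0.05,0,0,0,0,0.5],
    [0,0.05,0,0,0,0,0.5],
    [0,0.05,0,0,0,0,0.5],
    [0,0.05,0,0,0,0,0.5],
    [0,0.05,0,0,0,0,0.5],
    [0,0.05,0,0,0,0,0.5],
  ],
  force=70,
)

```text
clock: 3.75
tcp_pos: [0.5319, -0.204, 0.053]
tool_rot: [-0.422, 0.421, -0.568, 0.568]
contact_force: [0.3, 0.3, 4.8]
opening: 0.156
```

```bash
python3 - <<'E'
from h import *
from bench import r
s=r.sense();print(s["clock"],s["tcp_pos"],yaw(s),s["contact_force"],s["opening"]*85)
E
```

```text
3.75 [ 0.53189899 -0.2040499   0.05302224] -16.820058731231466 [0.32398386 0.34219435 4.8309937 ] 13.279181200290086
```

step_arm(
  series=[
    [0,-1,0,0,0,0,0.5],
    [0,-2.5,0,0,0,0,0.5],
    [0,-4.5,0,0,0,0,0.5],
    [0,-7,0,0,0,0,0.5],
    [0,-9.5,0,0,0,0,0.5],
    [0,-12,0,0,0,0,0.5],
    [0,-12,0,0,0,0,0.5],
    [0,-12,0,0,0,0,0.5],
  ],
)

```text
clock: 4.75
tcp_pos: [0.5314, -0.2039, 0.1725]
tool_rot: [0.421, -0.422, 0.568, -0.568]
contact_force: [-0.1, -0.1, -2.7]
opening: 0.156
```

```bash
python3 - <<'E'
from h import *
from bench import r
s=r.sense();print(s["clock"],s["tcp_pos"],yaw(s),s["contact_force"],s["opening"]*85)
print(go(s,(.5103,.2477,.18),49.5))
c=r.capture("scene");p=(proj(c,[.53,-.205,.15])).astype(int); im=c["pixels"][:,:,::-1]
x,y=max(p[0]-80,0),max(p[1]-60,0); cv2.imwrite("pics/d.png",cv2.resize(im[y:y+120,x:x+160],None,fx=4,fy=4))
E
```

```text
4.75 [ 0.53136068 -0.20391876  0.17253829] -16.81833278348618 [-0.1139934  -0.08194482 -2.69302623] 13.234118178605959
[-4.262e+01 -7.400e-01 -1.508e+01  3.000e-02 -6.632e+01 -1.000e-02]
```

View pics/d.png

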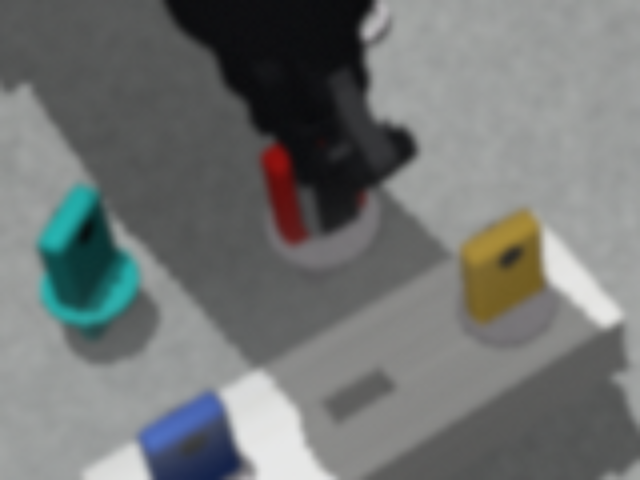

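The key is up and the rack slot is empty. Now I carry it to a point above the red lock.

step_arm(
  series=[
    [-4,-0.7,-1.4,0,-6,0,0.5],
    [-8,-0.7,-2.8,0,-13,0,0.5],
    [-13,-0.7,-4.6,0,-20,0,0.5],
    [-18,-0.7,-6.4,0,-28,0,0.5],
    [-23,-0.7,-8.2,0,-36,0,0.5],
    [-28,-0.7,-10,0,-44,0,0.5],
    [-33,-0.7,-11.8,0,-52,0,0.5],
    [-37.5,-0.7,-13.3,0,-60,0,0.5],
    [-41,-0.7,-14.6,0,-66.3,0,0.5],
    [-42.6,-0.7,-15.1,0,-66.3,0,0.5],
    [-42.6,-0.7,-15.1,0,-66.3,0,0.5],
    [-42.6,-0.7,-15.1,0,-66.3,0,0.5],
    [-42.6,-0.7,-15.1,0,-66.3,0,0.5],
  ],
)

```text
clock: 6.42
tcp_pos: [0.5107, 0.2463, 0.1797]
tool_rot: [-0.663, 0.663, -0.245, 0.246]
contact_force: [-0.2, -0.7, -0.9]
opening: 0.153
```

```bash
python3 - <<'E'
from h import *
from bench import r
s=r.sense();print(s["clock"],s["tcp_pos"],yaw(s),s["contact_force"],s["opening"]*85)
print(go(s,(.5103,.2477,.18),49.5))
# rack slot & in-hand
ims=[]
for n in("scene","top"):
    c=r.capture(n); np.savez(f"pics/e_{n}.npz",**c); p=c["pixels"]
    for P in ([.5315,-.205,.04],[*s["tcp_pos"][:2],.15]):
        q=proj(c,P).astype(int); x,y=max(q[0]-50,0),max(q[1]-38,0); print(n,x,y)
        ims.append(cv2.resize(p[y:y+75,x:x+100,::-1],(400,300),interpolation=cv2.INTER_CUBIC))
cv2.imwrite("pics/e.png",np.vstack([np.hstack(ims[:2]),np.hstack(ims[2:])]))
E
```

```text
6.425 [0.51074893 0.24627601 0.17970899] 49.36814574503122 [-0.22653578 -0.742614   -0.87312467] 12.984755759277796
[-0.13 -0.03  0.08  0.02 -0.13  0.02]
scene 187 275
scene 327 79
top 378 194
top 71 201
```

View pics/e.png

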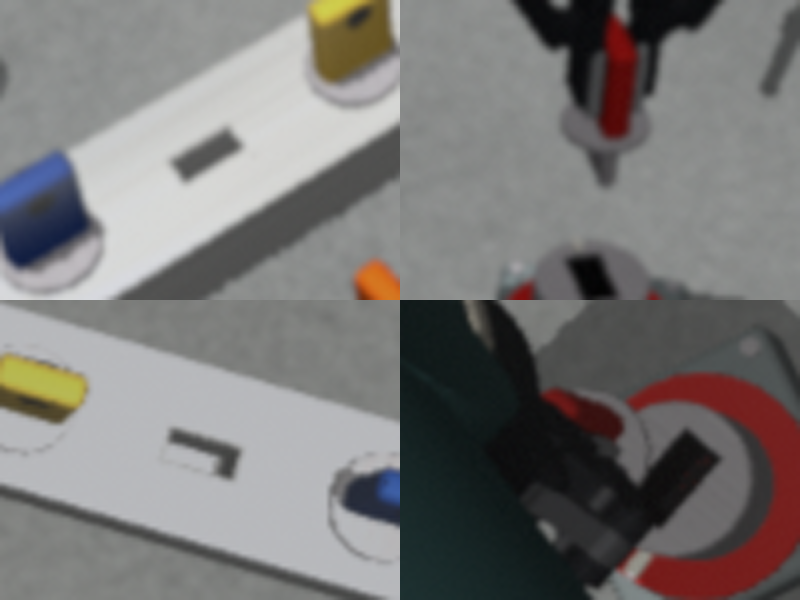

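```bash
python3 - <<'E'
from h import *
c=dict(np.load("pics/e_scene.npz")); t=dict(np.load("pics/e_top.npz"))
f=lambda q,x,y:((q[0]-1.5)/4+x,(q[1]-1.5)/4+y)
W=np.array([ray(c,f(q,187,275),.04)for q in((170,160),(232,127),(243,148),(188,183))]);print(W.round(4),W.mean(0))
W=np.array([ray(t,f(q,378,194),.04)for q in((172,128),(241,147),(232,180),(161,161))]);print(W.mean(0))
# overlay of flange/blade for offset hypotheses along head axis
tcp=np.array([.51075,.24628,.1797]);a=np.radians(49.37-90);u=np.array([np.cos(a),np.sin(a),0]);v=np.array([-u[1],u[0],0])
ims=[]
for n,cc in(("s",c),("t",t)):
  for o in(0,.003):
    im=cv2.resize(cc["pixels"][:,:,::-1],None,fx=4,fy=4,interpolation=cv2.INTER_CUBIC)
    def poly(P,col):
        q=np.array([proj(cc,x)*4+1.5 for x in P]).round().astype(np.int32); cv2.polylines(im,[q],True,col,1)
    k=tcp+u*o
    for z in(-.009,-.013): poly([k+.022*(np.cos(h)*u+np.sin(h)*v)+[0,0,z] for h in np.linspace(0,6.28,50)],(255,255,0))
    poly([k+sx*.012*u+sy*.004*v+[0,0,-.043] for sx,sy in((1,1),(1,-1),(-1,-1),(-1,1))],(0,255,0))
    poly([k+sx*.018*u+sy*.007*v+[0,0,.041] for sx,sy in((1,1),(1,-1),(-1,-1),(-1,1))],(0,255,0))
    q=proj(cc,tcp)*4; x,y=(q-[200,150]).astype(int); x=max(x,0);y=max(y,0); ims.append(im[y:y+300,x:x+400])
cv2.imwrite("pics/e2.png",np.vstack([np.hstack(ims[:2]),np.hstack(ims[2:])]))
print(u)
E
```

```text
[[ 0.5217 -0.2161  0.04  ]
 [ 0.532  -0.1882  0.04  ]
 [ 0.5425 -0.1933  0.04  ]
 [ 0.5352 -0.2199  0.04  ]] [ 0.53284604 -0.20438303  0.04      ]
[ 0.53276639 -0.20497054  0.04      ]
[ 0.75893046 -0.65117168  0.        ]
```

View pics/e2.png

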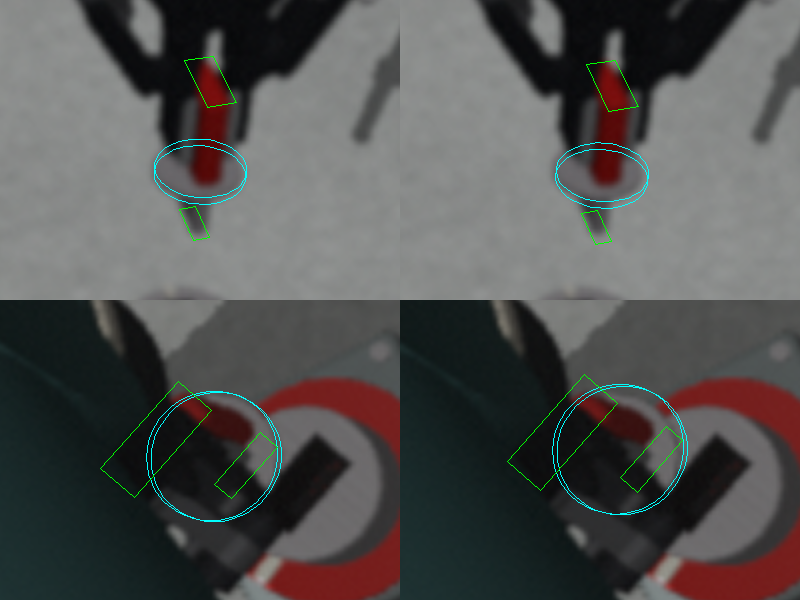

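```bash
python3 - <<'E'
from h import *
c=dict(np.load("pics/e_scene.npz")); t=dict(np.load("pics/e_top.npz"))
tcp=np.array([.51075,.24628,.1797]);a=np.radians(49.37-90);u=np.array([np.cos(a),np.sin(a),0]);v=np.array([-u[1],u[0],0])
ims=[]
F=9
for n,cc in(("s",c),("t",t)):
  for o in(None,0):
    im=cv2.resize(cc["pixels"][:,:,::-1],None,fx=F,fy=F,interpolation=cv2.INTER_CUBIC)
    def poly(P,col):
        q=np.array([proj(cc,x)*F+F/2-.5 for x in P]).round().astype(np.int32); cv2.polylines(im,[q],True,col,1)
    if o is not None:
     k=tcp+u*o
     for z in(-.009,-.013): poly([k+.022*(np.cos(h)*u+np.sin(h)*v)+[0,0,z] for h in np.linspace(0,6.28,50)],(255,255,0))
     poly([k+sx*.012*u+sy*.004*v+[0,0,-.043] for sx,sy in((1,1),(1,-1),(-1,-1),(-1,1))],(0,255,0))
     poly([k+sx*.018*u+sy*.007*v+[0,0,.041] for sx,sy in((1,1),(1,-1),(-1,-1),(-1,1))],(0,255,0))
    q=proj(cc,tcp-[0,0,.02])*F; x,y=(q-[200,150]).astype(int); x=max(x,0);y=max(y,0); ims.append(cv2.convertScaleAbs(im[y:y+300,x:x+400],alpha=1.5))
cv2.imwrite("pics/e3.png",np.vstack([np.hstack(ims[:2]),np.hstack(ims[2:])]))
E
```

```text
(no output)
```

View pics/e3.png

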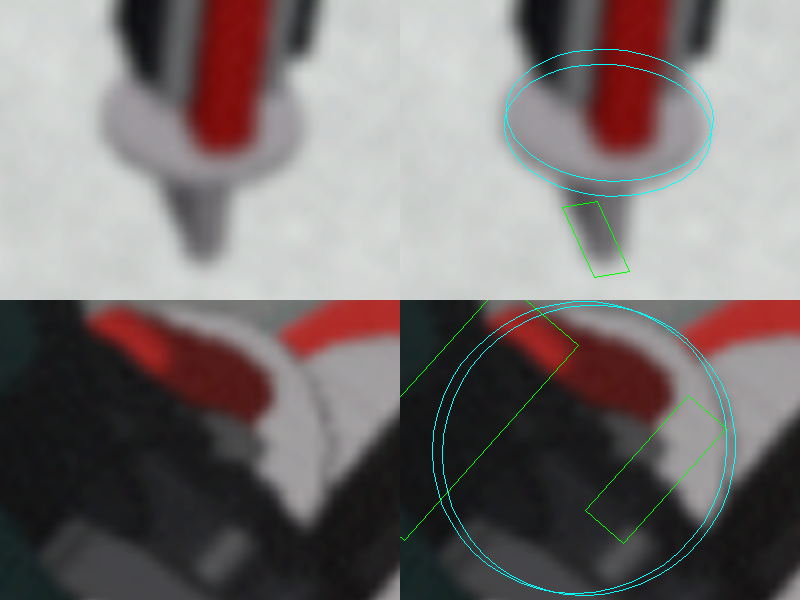

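Offset-zero overlay matches the key in hand within about 1 mm, both for the flange and the blade tip. I'll descend to just above the slot and check again.

step_arm(
  series=[
    [-0.13,1,0.1,0,0,0,0.5],
    [-0.13,3,0.1,0,0,0,0.5],
    [-0.13,5,0.1,0,0,0,0.5],
    [-0.13,6,0.1,0,0,0,0.5],
    [-0.13,6.2,0.1,0,0,0,0.5],
    [-0.13,6.2,0.1,0,0,0,0.5],
    [-0.13,6.2,0.1,0,0,0,0.5],
  ],
)

```text
clock: 7.4
tcp_pos: [0.5104, 0.2493, 0.1183]
tool_rot: [0.664, -0.663, 0.245, -0.245]
contact_force: [-0.4, -0.4, -1.4]
opening: 0.154
```

```bash
python3 - <<'E'
from h import *
from bench import r
s=r.sense();print(s["clock"],s["tcp_pos"],yaw(s),s["contact_force"],s["ft_torque"])
print(go(s,(.5103,.2477,.0810),49.5))
tcp=s["tcp_pos"];a=np.radians(yaw(s)-90);u=np.array([np.cos(a),np.sin(a),0]);v=np.array([-u[1],u[0],0])
ims=[];F=9
for n in("scene","top"):
  cc=r.capture(n)
  for o in(None,0):
    im=cv2.resize(cc["pixels"][:,:,::-1],None,fx=F,fy=F,interpolation=cv2.INTER_CUBIC)
    def poly(P,col):
        q=np.array([proj(cc,x)*F+F/2-.5 for x in P]).round().astype(np.int32); cv2.polylines(im,[q],True,col,1)
    if o is not None:
     k=tcp
     poly([k+sx*.012*u+sy*.004*v+[0,0,-.043] for sx,sy in((1,1),(1,-1),(-1,-1),(-1,1))],(0,255,0))
     k=np.array([.5103,.2477,.068]); poly([k+sx*.016*u+sy*.0075*v for sx,sy in((1,1),(1,-1),(-1,-1),(-1,1))],(0,255,255))
    q=proj(cc,[.5103,.2477,.075])*F; x,y=(q-[200,150]).astype(int); x=max(x,0);y=max(y,0); ims.append(cv2.convertScaleAbs(im[y:y+300,x:x+400],alpha=1.5))
cv2.imwrite("pics/f.png",np.vstack([np.hstack(ims[:2]),np.hstack(ims[2:])]))
E
```

```text
7.4 [0.51039565 0.24926529 0.11833219] 49.47742805289594 [-0.43603119 -0.3601649  -1.35228146] [ 0.01304208 -0.03400079  0.01260812]
[ 0.09  3.73 -0.13 -0.05 -0.02  0.02]
```

View pics/f.png

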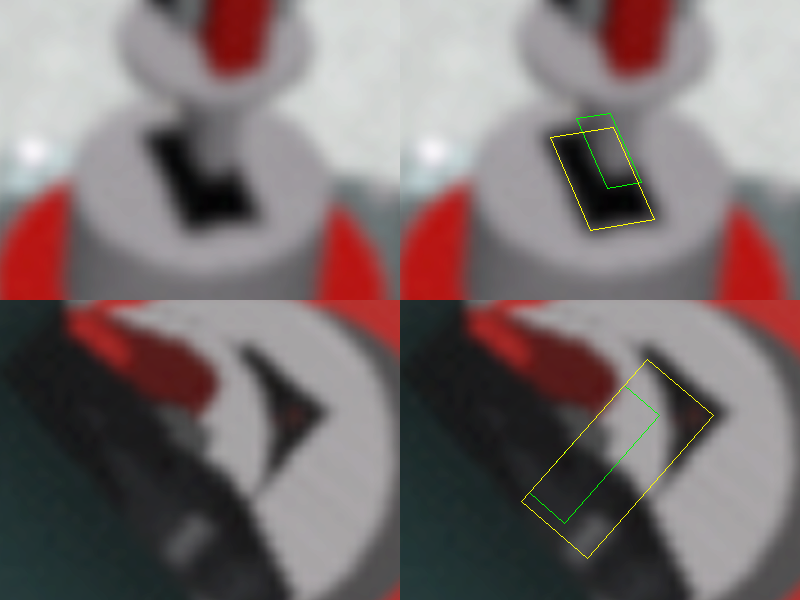

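Blade and slot agree in yaw, and about 1.5 mm of lateral correction is needed (the slot is nearer to the camera). I'll apply it and insert.

step_arm(
  series=[
    [0.1,0,-0.15,0,0,0,0.5],
    [0.1,0,-0.15,0,0,0,0.5],
    [0.1,0.6,-0.15,0,0,0,0.5],
    [0.1,1.0,-0.15,0,0,0,0.5],
    [0.1,1.4,-0.15,0,0,0,0.5],
    [0.1,1.4,-0.15,0,0,0,0.5],
  ],
)

```text
clock: 8.25
tcp_pos: [0.5097, 0.2473, 0.1034]
tool_rot: [-0.663, 0.663, -0.245, 0.245]
contact_force: [-0.0, 0.0, -1.2]
opening: 0.155
```

```bash
python3 - <<'E'
from h import *
from bench import r
s=r.sense();print(s["clock"],s["tcp_pos"],yaw(s),s["contact_force"],s["ft_torque"])
print(go(s,(.5103,.2477,.0810),49.5))
E
```

```text
8.25 [0.50968094 0.24729268 0.1033905 ] 49.48688923008393 [-0.04179461  0.0330822  -1.19556388] [ 0.05854449 -0.01107131 -0.01229337]
[ 0.02  2.24  0.07  0.03 -0.01 -0.03]
```

step_arm(
  series=[
    [0,0.5,0.05,0,0,0,0.5],
    [0,1.0,0.05,0,0,0,0.5],
    [0,1.5,0.05,0,0,0,0.5],
    [0,1.9,0.05,0,0,0,0.5],
    [0,2.1,0.05,0,0,0,0.5],
    [0,2.25,0.05,0,0,0,0.5],
    [0,2.25,0.05,0,0,0,0.5],
  ],
)

```text
clock: 9.12
tcp_pos: [0.5102, 0.2477, 0.0813]
tool_rot: [0.663, -0.663, 0.245, -0.245]
contact_force: [-0.3, 0.4, -1.2]
opening: 0.152
```

```bash
python3 - <<'E'
from h import *
from bench import r
s=r.sense();print(s["clock"],s["tcp_pos"],yaw(s),s["contact_force"],s["ft_torque"])
E
```

```text
9.125 [0.51018449 0.2477242  0.08128433] 49.48363731804999 [-0.29433979  0.36210691 -1.2451479 ] [0.05378316 0.04271233 0.05894597]
```

Still no contact, so I press down gently in 1 mm steps until the flange seats.

step_arm(
  series=[
    [0,0.1,0,0,0,0,0.5],
    [0,0.1,0,0,0,0,0.5],
    [0,0.2,0,0,0,0,0.5],
    [0,0.2,0,0,0,0,0.5],
  ],
)

```text
clock: 9.62
tcp_pos: [0.5105, 0.2478, 0.0809]
tool_rot: [-0.663, 0.663, -0.244, 0.245]
contact_force: [-9.6, -6.8, 29.0]
opening: 0.156
```

```bash
python3 - <<'E'
from h import *
from bench import r
s=r.sense();print(s["clock"],s["tcp_pos"],yaw(s),s["contact_force"],s["ft_torque"],s["joint_pos"].round(2))
E
```

```text
9.625 [0.51045462 0.24784905 0.08089164] 49.479794791623334 [-9.5568691  -6.84586914 29.03657845] [-1.51139766  2.29703687 -0.02137191] [ 0.01  0.6  -0.67  1.86  0.49  0.85 -0.04]
```

The flange is seated: z is 0.0809 against 0.081 expected, and the force rises. I ease off the push and turn clockwise, which is + about tool y since that axis points down.

step_arm(
  series=[
    [0,-0.15,0,0,0,0,0.5],
    [0,-0.15,0,0,5,0,0.5],
    [0,-0.15,0,0,11,0,0.5],
    [0,-0.15,0,0,17,0,0.5],
    [0,-0.15,0,0,23,0,0.5],
    [0,-0.15,0,0,29,0,0.5],
    [0,-0.15,0,0,35,0,0.5],
    [0,-0.15,0,0,41,0,0.5],
    [0,-0.15,0,0,47,0,0.5],
    [0,-0.15,0,0,53,0,0.5],
    [0,-0.15,0,0,56,0,0.5],
    [0,-0.15,0,0,56,0,0.5],
  ],
)

```text
clock: 11.12
tcp_pos: [0.511, 0.248, 0.0812]
tool_rot: [-0.471, 0.47, -0.527, 0.528]
contact_force: [5.3, 1.1, -2.1]
opening: 0.157
```

```bash
cat >> h.py <<'E'
def look(r,name,F=6):
    s=r.sense();print(s["clock"],s["tcp_pos"],yaw(s),s["contact_force"],s["ft_torque"],s["opening"]*85)
    ims=[]
    for n in("scene","top"):
        cc=r.capture(n); im=cv2.resize(cc["pixels"][:,:,::-1],None,fx=F,fy=F,interpolation=cv2.INTER_CUBIC)
        q=proj(cc,[.5103,.2477,.06])*F; x,y=np.maximum((q-[200,240]).astype(int),0); ims.append(cv2.convertScaleAbs(im[y:y+480,x:x+400],alpha=1.5))
    cv2.imwrite(name,np.hstack(ims))
E
python3 - <<'E'
from h import *
from bench import r
look(r,"pics/g.png")
E
```

```text
11.125 [0.51102361 0.24802108 0.08119173] -6.506928762431496 [ 5.29103293  1.09091259 -2.10280133] [ 0.30265938 -1.33970196  0.03777293] 13.357324860842398
```

View pics/g.png

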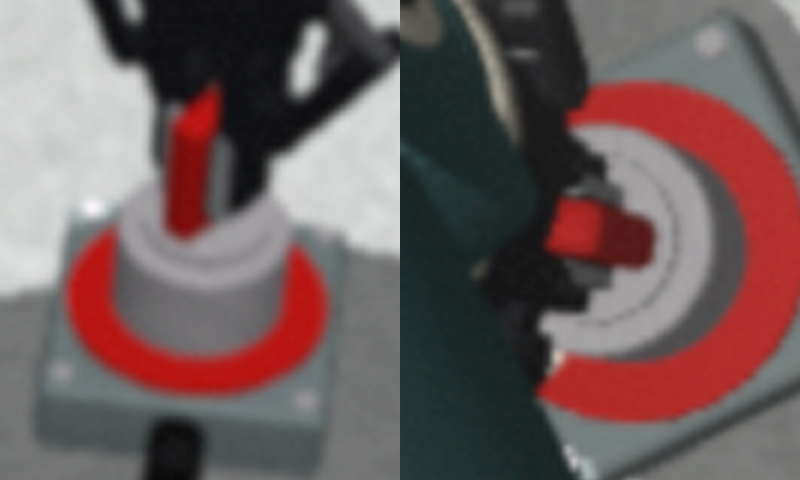

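The key turned with the gripper and the flange sits flat on the cylinder; the pointer is hidden under the arm. I'll keep turning toward the stop and watch the moment.

step_arm(
  series=[
    [0,0,0,0,4,0,0.5],
    [0,0,0,0,8,0,0.5],
    [0,0,0,0,12,0,0.5],
    [0,0,0,0,15,0,0.5],
    [0,0,0,0,15,0,0.5],
  ],
)

```text
clock: 11.85
tcp_pos: [0.511, 0.248, 0.0812]
tool_rot: [-0.399, 0.397, -0.584, 0.585]
contact_force: [5.6, 2.2, -0.2]
opening: 0.154
```

```bash
python3 - <<'E'
from h import *
from bench import r
s=r.sense();print(s["clock"],s["tcp_pos"],yaw(s),s["contact_force"],s["ft_torque"],s["opening"]*85)
E
```

```text
11.85 [0.51103438 0.24800831 0.08117051] -21.50189986577422 [ 5.58320921  2.24568833 -0.21028462] [ 0.2558385  -1.19737631  0.09266077] 13.106335017551457
```

step_arm(
  series=[
    [0,0,0,0,2,0,0.5],
    [0,0,0,0,4,0,0.5],
    [0,0,0,0,6,0,0.5],
    [0,0,0,0,6,0,0.5],
  ],
)

```text
clock: 12.35
tcp_pos: [0.511, 0.248, 0.0812]
tool_rot: [-0.368, 0.366, -0.604, 0.604]
contact_force: [4.9, 1.8, -1.2]
opening: 0.155
```

```bash
python3 - <<'E'
from h import *
from bench import r
look(r,"pics/g2.png")
E
```

```text
12.35 [0.51101357 0.24802167 0.08116671] -27.47485869343756 [ 4.94801096  1.79949746 -1.16031888] [ 0.25128444 -1.28372095  0.1722571 ] 13.157240201387966
```

View pics/g2.png

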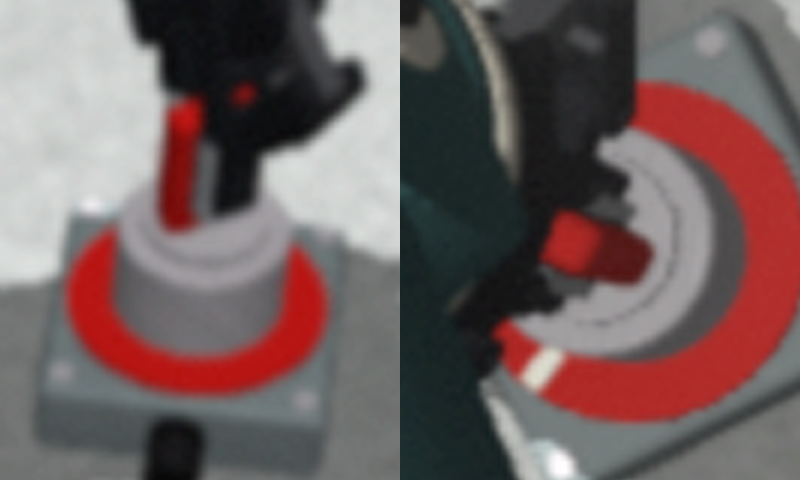

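```bash
python3 - <<'E'
from h import *
t=dict(np.load("pics/top0.npz"))
q=proj(t,[.5103,.2477,.06])*6; x,y=(q-[200,240]).astype(int)
print(((542-400+x)/6,(368+y)/6))
im=cv2.resize(t["pixels"][:,:,::-1],None,fx=6,fy=6,interpolation=cv2.INTER_CUBIC)[y:y+480,x:x+400]
im2=cv2.imread("pics/g2.png")[:,400:]
cv2.imwrite("pics/g3.png",np.hstack([cv2.convertScaleAbs(im,alpha=1.5),im2]))
E
```

```text
(np.float64(130.33333333333334), np.float64(267.0))
```

View pics/g3.png

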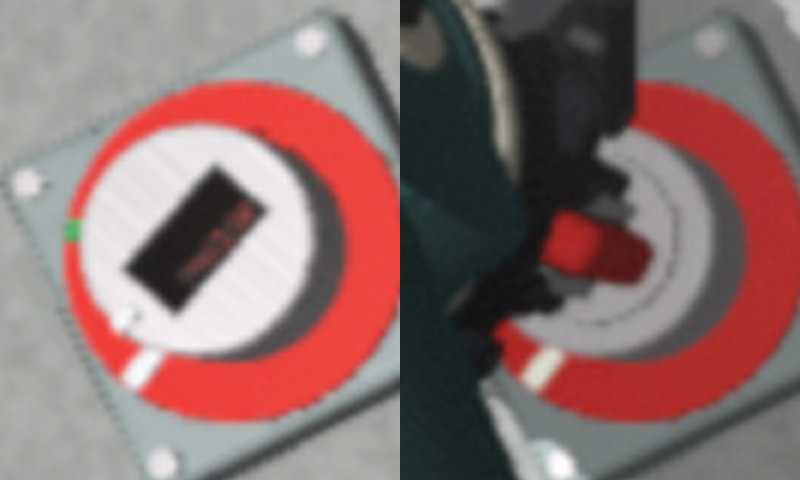

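step_arm(
  series=[
    [0,0,0,0,2,0,0.5],
    [0,0,0,0,4,0,0.5],
    [0,0,0,0,4,0,0.5],
  ],
)

```text
clock: 12.82
tcp_pos: [0.511, 0.2479, 0.0812]
tool_rot: [-0.347, 0.345, -0.617, 0.617]
contact_force: [5.8, -1.0, -1.6]
opening: 0.159
```

```bash
python3 - <<'E'
from h import *
from bench import r
look(r,"pics/g4.png")
E
```

```text
12.825 [0.51101779 0.24787362 0.08116503] -31.42393206759798 [ 5.76876361 -0.97783552 -1.64390895] [-0.06054673 -1.31520452  0.90747443] 13.524530292072866
```

The moment jumped from 0.17 to 0.91 N m, so the hard stop has been reached. The white bar on the collar is the fixed "off" mark; the pointer is the small tab on the cylinder's rim. I'll push slightly more, then unwind so the release is free of load.

step_arm(
  series=[
    [0,0,0,0,2,0,0.5],
    [0,0,0,0,2,0,0.5],
    [0,0,0,0,2,0,0.5],
  ],
)

```text
clock: 13.3
tcp_pos: [0.511, 0.2479, 0.0812]
tool_rot: [-0.336, 0.335, -0.622, 0.623]
contact_force: [5.2, 0.4, -0.3]
opening: 0.156
```

```bash
python3 - <<'E'
from h import *
from bench import r
look(r,"pics/g5.png")
E
```

```text
13.3 [0.51102101 0.24787986 0.08116881] -33.35344043926082 [ 5.23623189  0.40813952 -0.30252232] [-0.19703516 -1.27527166  1.44216371] 13.271562478081485
```

View pics/g5.png

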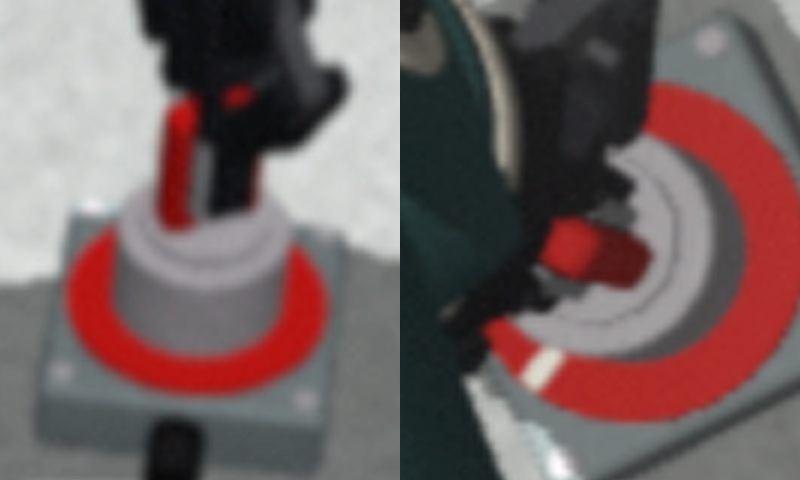

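step_arm(
  series=[
    [0,0,0,0,-4,0,0.5],
    [0,0,0,0,-9,0,0.5],
    [0,0,0,0,-9,0,0.5],
    [0,0,0,0,-9,0,2],
    [0,0,0,0,-9,0,3.5],
    [0,0,0,0,-9,0,5],
    [0,0,0,0,-9,0,5],
    [0,0,0,0,-9,0,5],
  ],
)

```text
clock: 14.4
tcp_pos: [0.5102, 0.2477, 0.0808]
tool_rot: [0.382, -0.382, 0.595, -0.595]
contact_force: [-0.7, 0.1, -0.5]
opening: 0.582
```

```bash
python3 - <<'E'
from h import *
from bench import r
look(r,"pics/h.png")
E
```

```text
14.4 [0.51016475 0.24768331 0.08078826] -24.524170462875784 [-0.74132985  0.06291223 -0.5024693 ] [ 0.09396437  0.01316283 -0.01774851] 49.50742677792036
```

View pics/h.png

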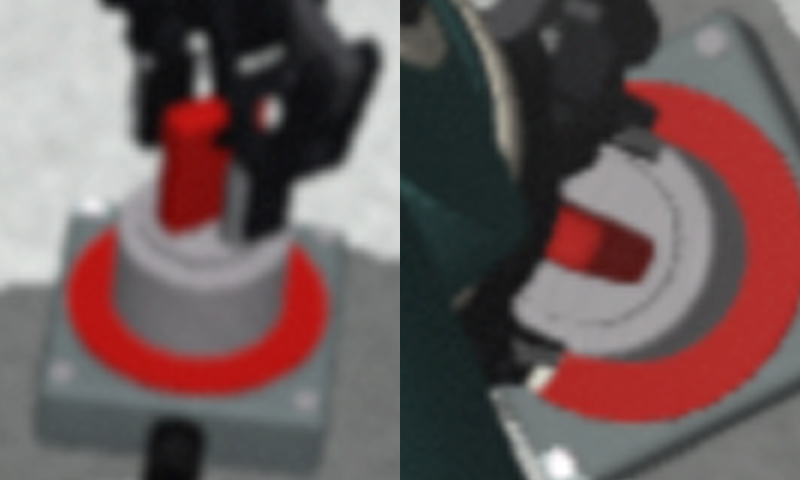

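The fingers are clear of the key on both sides, and the key stands in the lock. I lift straight up, then withdraw toward the start side to get a clear view.

step_arm(
  series=[
    [0,-1,0,0,0,0,5],
    [0,-3,0,0,0,0,5],
    [0,-6,0,0,0,0,5],
    [0,-10,0,0,0,0,5],
    [0,-14,0,0,0,0,5],
    [4,-17,0,0,0,0,5],
    [8,-18,0,0,0,0,5],
    [13,-18,0,0,0,0,5],
    [18,-18,0,0,0,0,5],
    [23,-18,0,0,0,0,5],
    [28,-18,0,0,0,0,5],
    [32,-18,0,0,0,0,5],
    [32,-18,0,0,0,0,5],
    [32,-18,0,0,0,0,5],
  ],
)

```text
clock: 16.25
tcp_pos: [0.3777, -0.043, 0.2613]
tool_rot: [-0.383, 0.382, -0.595, 0.595]
contact_force: [0.3, 0.1, -0.6]
opening: 0.585
```

```bash
python3 - <<'E'
from h import *
from bench import r
look(r,"pics/i.png")
cv2.imwrite("pics/i_full.png",r.capture("scene")["pixels"][:,:,::-1])
E
```

```text
16.25 [ 0.37766511 -0.04297145  0.26129805] -24.49946691043343 [ 0.29271858  0.08523663 -0.58035685] [ 0.01196899  0.01720969 -0.01669625] 49.755319864066955
```

View pics/i.png

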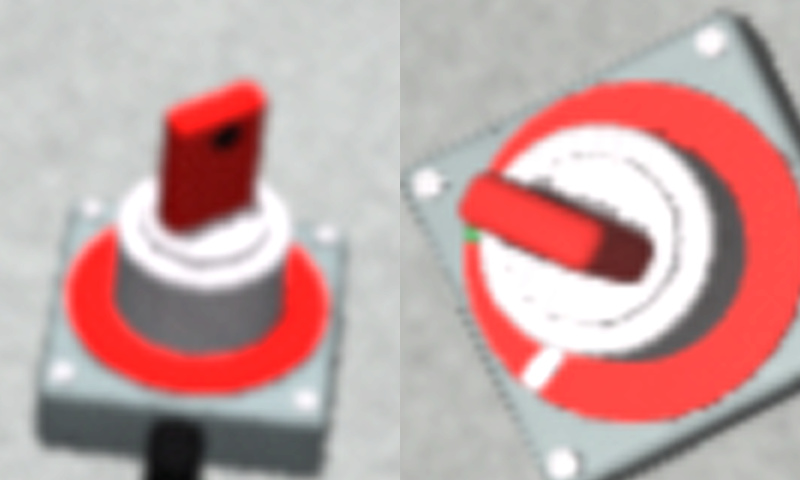

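View pics/i_full.png

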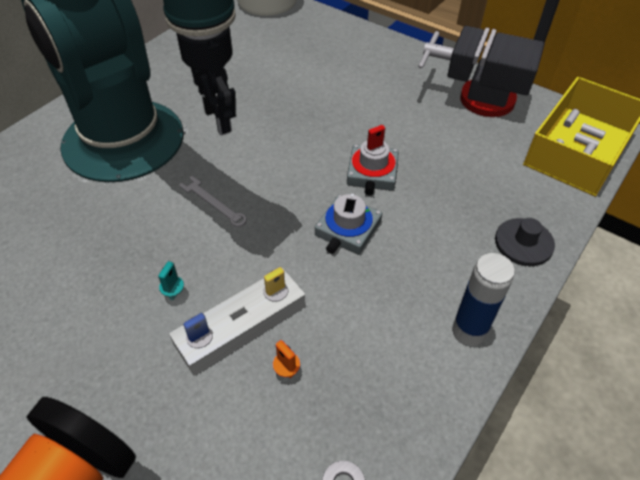

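```bash
python3 - <<'E'
from h import *
from bench import r
ims=[]
for n in("top","scene"):
    cc=r.capture(n);F=10; im=cc["pixels"][:,:,::-1]
    q=proj(cc,[.5103,.2477,.068]).astype(int); x,y=q-[20,24]; ims.append(cv2.resize(im[y:y+48,x:x+40],None,fx=F,fy=F,interpolation=cv2.INTER_CUBIC))
cv2.imwrite("pics/j.png",cv2.convertScaleAbs(np.hstack(ims),alpha=1.0))
E
```

```text
(no output)
```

View pics/j.png

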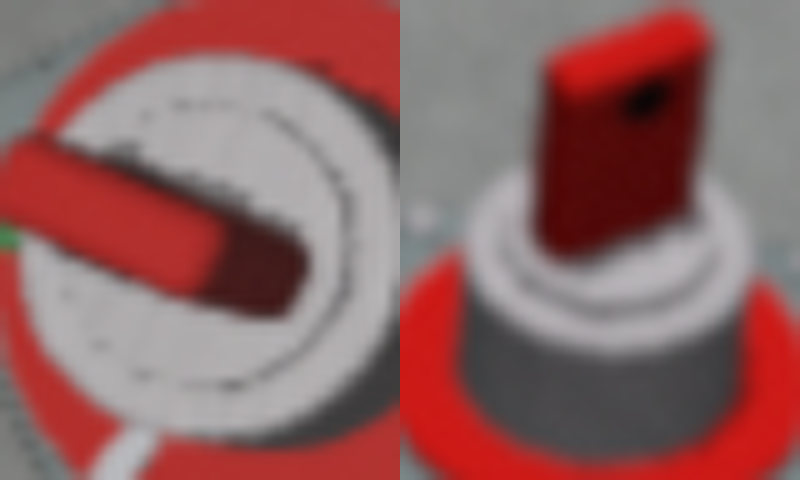

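The views agree. The pointer tab has left the "off" mark, and the key's end lies over the green mark, with the tab hidden beneath the head. The flange sits flat on the cylinder. Handing in.

```bash
python3 - <<'E'
from bench import r
print(r.finish_job())
E
```

```text
the job is handed in; nothing more can be done
None
```

The red key is home in the red-collared lock, turned clockwise to the hard stop and released. I handed the job in at about 16.5 s, with the gripper clear of everything.

- **Insertion:** The flange seated at a tool height of 0.0809 m, against 0.081 m expected, with about 29 N of push.
- **Turn:** The gripper turned about 83° in all, which covers the 60° lock travel, the slot's 15° of play and some give in the grip. The moment then rose from 0.17 to 1.44 N m at the stop. I unwound 9°, which is within the slot's play, before opening the fingers.
- **Last pictures:** The key stands upright with its flange flat on the cylinder and its end over the green mark. The other keys, the look-alikes and the blue lock are where they were.
- **Not confirmed by sight:** The key head hides the small pointer tab in the last pictures. That the lock is fully on rests on the stop moment, the angle turned and the tab having left the "off" mark.

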